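Draw the long separator bar out of the storage case's hatch

TASK

Take hold of the long red bar inside the white case and slide it flat along the floor towards the robot until its white band sits right under the tip of the black pointer, and pause there a moment: its handle end is then free of the hatch's far edge. Then tilt the handle end up, draw the bar out diagonally through the hatch without prying hard against the case, and finish while still holding it in the gripper, the whole bar still and well above the top of the case, touching nothing else. Leave everything else on the table where it is.

Things in the scene. Friction and masses are not known exactly. Their poses are not given: they have to be found in the camera images.
- case: Low white plastic storage case, fixed, 320 mm long (its x, roughly away from the robot) x 160 mm wide (y) x 61 mm high. Origin: centre of its underside, on the table; z up. Inside: flat floor 4 mm above the origin, clear for 310 x 150 mm; underside of the top 56 mm above the origin, the top 5 mm thick with a hatch opening (no lid); the top covers a pocket at either end.
- hatch (a point): Centre of the hatch opening, at the level of the case's top face: x = 31, y = 0, z = 61 mm in the case frame. The opening is 162 mm along the case's x (from x = -50 to +112 mm) and 130 mm across (y = -65 to +65 mm).
- pointer_tip (a point): Tip of the flat rigid black pointer that sticks out 12 mm into the hatch opening from the middle of its robot-side edge, in the plane of the top (10 mm wide at the root, 4 mm at the tip): x = -38, y = 0, z = 58.5 mm in the case frame; the pointer's underside is 56.5 mm above the case's origin.
- bar: Loose red plastic bar, 230 mm long (x) x 18 mm wide (y) x 16 mm high, 60 to 130 g, flat on the case's floor, lengthwise in it within a few degrees, handle end 10 to 40 mm under the hatch's far edge. Origin: centre of its underside; x to the handle end (far from the robot), z up. Its last 40 mm at the -x end (in the robot-side pocket) is a flat blade 6 mm high at underside level.
- band (a point): Middle of the 6 mm wide white band around the bar, on the bar's top face: at x = -25, y = 0, z = 16 mm in the bar frame, 90 mm from the blade end. When it is under the pointer tip the handle end is about 10 mm inside the hatch opening.
- blade_end (a point): End of the bar's blade (x = -115 mm), at underside level.
- handle_end (a point): Handle end of the bar (x = +115 mm), at underside level.
- cube: Bystander: clear acrylic cube, 90 mm, full of green blocks, on the robot's left. Origin: centre of its underside.
- turntable: Bystander: grey turntable base, 170 mm across, 36 mm high, on the robot's right. Origin: centre of its underside.
- glue: Bystander: white glue bottle, 48 mm across, 130 mm high, beyond the case. Origin: centre of its underside.
- tape: Bystander: yellow tape ring lying flat, 90 mm across, 25 mm high, on the robot's left. Origin: centre of its underside.
- tray: Bystander: blue open tray with green blocks, 100 x 140 x 35 mm, on the robot's right. Origin: centre of its underside.
Not all that is in view belongs to the job. There is more than one size of the bar; the job needs the smaller.

How it is judged:
By the outcome, as a careful person would: the job done as asked, in the order asked, and still so for the second after the job is handed in, while the arm keeps its last pose, push and grip.
It also fails if it takes over 38 s, if anything falls off the work surface, if the arm or the gripper's body presses on something with over 40 N, if the wrist force passes 120 N, or if a joint passes its speed limit or range.

ROBOT

A 7-joint arm with a two-finger parallel gripper is mounted at the origin on the work surface. World frame = base frame: x ahead of the robot, y to its left, z up, the work surface at z = 0. Lengths are in m, angles in rad, forces in N, time in s.
With the tool pointing down it reaches from about 0.425 to 0.825 m from the base axis. Payload 3.6 kg.
Tool frame: the origin (TCP) lies on the centre line of the jaws, within the pads' length; the fingertips stand 11 mm ahead of it and the grasp point (between the pads) lies 8 mm behind it; z points along the fingers, x is the direction in which the jaws open and shut, and the axes are right-handed (so a half turn about z gives the same grasp; the last joint's range is limited). The gripper opens to 85 mm and grips with 20 to 120 N. Pads are 22 mm wide; open, the fingers measure 114 mm over their backs; the gripper's body (76 mm by 85 mm) begins 54 mm behind the grasp point. The pads swing forward as they close: fully open they stand 13 mm farther back than shut.
Start: joints at [-1.359, 0.615, -0.013, 1.423, 0.008, 1.103, -0.04], TCP at [0.154, 0.632, 0.242] pointing down, gripper open.
Joint ranges: [-3.12, 3.12], [-0.3, 2.06], [-1.34, 1.32], [0.26, 2.42], [-1.36, 4.5], [0.01, 1.98], [-2.84, 2.84]. Speed limits (rad/s): [2.79, 2.79, 3.14, 3.14, 3.14, 3.14, 3.14].

INTERFACE

Orientations are given as a rotation vector (axis times angle).
In Python, from bench import manip, move_gripper, kin, eyes gives the robot as it stands. Calls block until the motion is done:
- manip.movep(position, orientation): joint-space move of the TCP to a pose.
- manip.line_to(position, rot=None, feed=0.15): straight line of the TCP; rot=None keeps the orientation; feed is the mean speed in m/s.
- manip.movej(angles): joint-space move.
- move_gripper(opening, force=None): finger opening in m; force is the grip in N (None keeps the last); returns when the fingers have stopped.
- manip.wait(seconds).
- kin.ik(position, orientation): joint angles nearest the present ones, or None.
- eyes.read_camera(name): name is "side" or "top"; returns a dict with "pixels" (384x512x3 uint8, blue, green, red), "fov_y" (degrees; the focal length in pixels is half the picture's height over the tangent of half this angle, whatever the lens; pixels are square), "cx", "cy" (the principal point, pixels), "R" (3x3) and "t" (3): a world point X has camera coordinates R X + t. Camera axes: x right, y down, z forward; pixel columns grow to the right and rows downward; lengths in m; the calibration is good to about 2 mm. A picture is of the moment at which its call begins. There is no depth.
A pose or a line that the arm cannot do raises manip.PlanningError and nothing moves.
- manip.job_done(): hands the job in, once; it reports no verdict.
Readings, each from a call of its own:
- manip.get_t(): time.
- manip.get_qpos(): joint angles.
- manip.get_joint_vel(): joint speeds.
- manip.get_joint_efforts(): joint torques, N m.
- manip.get_tcp_pos(): TCP position.
- manip.get_tool_rot(): TCP orientation.
- manip.get_contact_force(): force on the tool from outside, world axes, zero at the start.
- manip.get_torque(): the same for the moment, N m.
- manip.get_opening(): finger opening in m.
Only numpy, scipy, OpenCV 4.12 (cv2) and the standard library are available. Lean on these libraries where they do the work, as an engineer would, in place of code of your own. Each camera call takes 0.05 s, during which the arm holds its last target.

## Working session

There is one attempt and no reset: what is moved stays moved. The work goes in short steps, each a Python script; the robot and the scene stay as the last script left them, time stands still between calls to the robot, and variables do not carry over. Pictures are saved under pics/ and viewed, and the job is handed in when it is done.

```bash
ls; mkdir -p pics; python3 - <<'E'
from bench import manip, eyes
import cv2
for n in ("side","top"):
    c=eyes.read_camera(n); cv2.imwrite(f"pics/{n}0.png",c["pixels"]); print(n,c["fov_y"],c["cx"],c["cy"],c["R"],c["t"])
print(manip.get_t(),manip.get_tool_rot(),manip.get_opening())
E
```

```text
pics
side 49.43960715741594 248.81811535887056 189.05297579756615 [[-0.99910735 -0.03902138 -0.01618125]
 [-0.01248937  0.63878352 -0.76928514]
 [ 0.04035488 -0.76839634 -0.63870067]] [0.52408721 0.0625217  1.22520067]
top 50.59165133950022 251.69108575805302 192.03182961547097 [[ 7.71062384e-04 -9.99985167e-01  5.39184398e-03]
 [-9.95490928e-01 -1.27901114e-03 -9.48481739e-02]
 [ 9.48536632e-02 -5.29439791e-03 -9.95477148e-01]] [0.01553683 0.51466825 1.22873781]
0.1 [ 2.46898734  1.94019003 -0.00282078] 0.08559310058891023
```

View pics/side0.png

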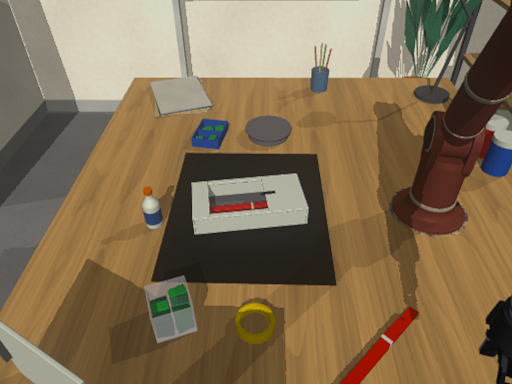

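View pics/top0.png

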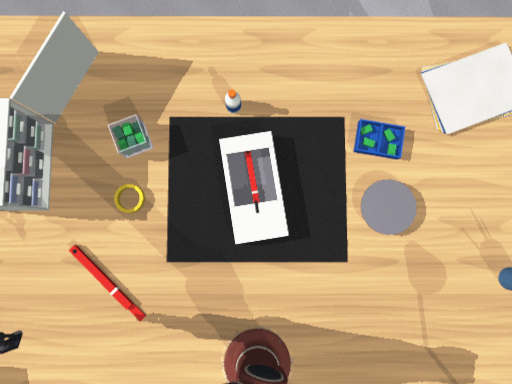

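The two red bars in the top view are one inside the case, around (253,178), and one lying on the table, around (107,282), which looks longer. The task calls for the one in the case. I'll confirm with enlarged crops.

```bash
python3 - <<'E'
import cv2,numpy as np
t=cv2.imread("pics/top0.png")[120:255,205:305]; s=cv2.imread("pics/side0.png")[165:240,180:320]
a=cv2.resize(t,None,fx=4.4,fy=4.4,interpolation=cv2.INTER_CUBIC)
cv2.imwrite("pics/topc.png",a)
cv2.imwrite("pics/sidec.png",cv2.resize(s,None,fx=5.7,fy=5.7,interpolation=cv2.INTER_CUBIC))
E
```

```text
(no output)
```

View pics/topc.png

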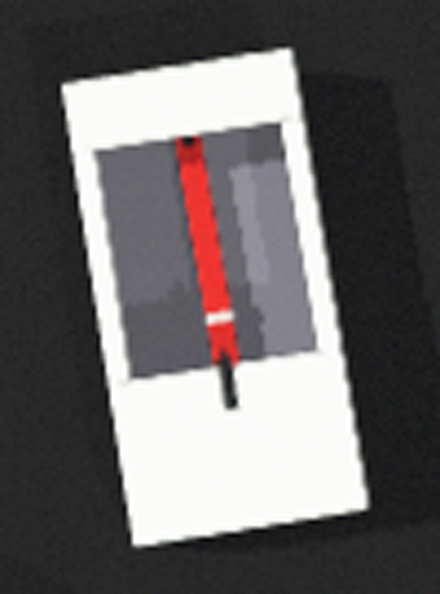

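View pics/sidec.png

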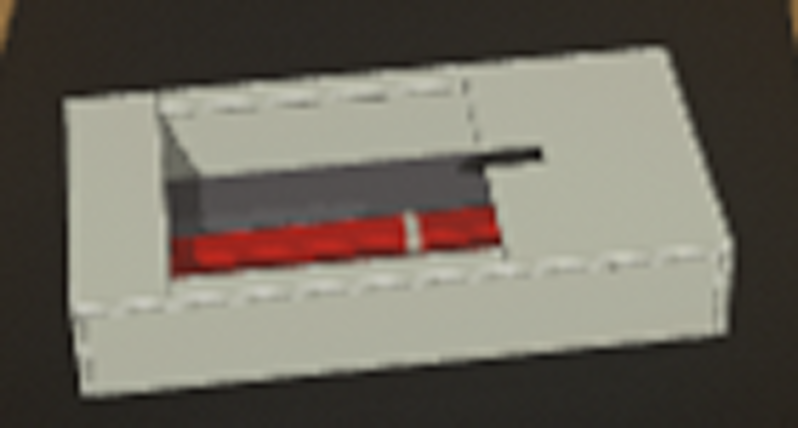

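```bash
cat > h.py <<'E'
import numpy as np, cv2
from scipy.optimize import least_squares
from scipy.spatial.transform import Rotation as Ro
def K(c):
    f=c["pixels"].shape[0]/2/np.tan(np.radians(c["fov_y"])/2); return f
def proj(c,X):
    X=np.atleast_2d(X); p=X@c["R"].T+c["t"]; f=K(c)
    return np.c_[c["cx"]+f*p[:,0]/p[:,2], c["cy"]+f*p[:,1]/p[:,2]]
def back(c,uv,z):
    uv=np.atleast_2d(uv).astype(float); f=K(c)
    d=np.c_[(uv[:,0]-c["cx"])/f,(uv[:,1]-c["cy"])/f,np.ones(len(uv))]@c["R"]
    o=-c["R"].T@c["t"]; s=(z-o[2])/d[:,2]; return o+s[:,None]*d
E
python3 - <<'E'
from h import *
from bench import eyes
T=eyes.read_camera("top"); S=eyes.read_camera("side")
cr=lambda p,f,ox,oy:(np.array(p)+.5)/f-.5+[ox,oy]
tc=cr([(62,85),(292,48),(368,508),(133,547),(95,150),(281,123),(317,350),(130,380)],4.4,205,120)
# case xyz: far-left, far-right, near-right, near-left
loc=np.array([(160,80,61),(160,-80,61),(-160,-80,61),(-160,80,61),(112,65,61),(112,-65,61),(-50,-65,61),(-50,65,61)])/1e3
sc=cr([(65,100),(665,47),(733,240),(75,312)],5.7,180,165)
locs=np.array([(160,-80,61),(-160,-80,61),(-160,80,61),(160,80,61)])/1e3
def W(p,l):
    c,s=np.cos(p[2]),np.sin(p[2]); return l@np.array([[c,-s,0],[s,c,0],[0,0,1]]).T+[p[0],p[1],0]
def fit(a,b):
    f=lambda p:np.r_[a*(proj(T,W(p,loc))-tc).ravel(),b*(proj(S,W(p,locs))-sc).ravel()]
    r=least_squares(f,[.52,0,.1]); print(r.x,np.round(f(r.x),1)); return r.x
fit(1,0);fit(0,1);p=fit(1,1)
for n,c in (("top",T),("side",S)):
    im=c["pixels"].astype(int); b,g,r=im[...,0],im[...,1],im[...,2]
    red=((r>110)&(g<70)&(b<70)).astype(np.uint8)
    k,l,st,ce=cv2.connectedComponentsWithStats(red)
    for i in range(1,k):
        if st[i,4]>30: print(n,st[i],ce[i])
# table bar length
B=back(T,[(72,245),(142,318)],.016); print("table bar len",np.linalg.norm(B[0]-B[1]))
band=back(T,cr([(219,318),(190,150)],4.4,205,120),.020); print("band,far pt",band)
bs=back(S,cr([(413,221)],5.7,180,165),.020); print("band side (top+sideface)",bs)
def inv(P): 
    c,s=np.cos(p[2]),np.sin(p[2]); return (P-[p[0],p[1],0])@np.array([[c,-s,0],[s,c,0],[0,0,1]])
print(inv(band),inv(bs))
for n,c in (("top",T),("side",S)):
    im=cv2.resize(c["pixels"],None,fx=5,fy=5,interpolation=cv2.INTER_CUBIC)
    q=lambda l:np.round((proj(c,W(p,l))+.5)*5-.5).astype(int)
    for l in (loc[:4],loc[4:]): cv2.polylines(im,[q(l)],1,(255,0,255),1)
    cv2.circle(im,tuple(int(v) for v in q(np.array([[-.038,0,.0585]]))[0]),3,(0,255,255),-1)
    x,y=(205,125) if n=="top" else (180,160)
    cv2.imwrite(f"pics/fit_{n}.png",im[y*5:(y+115)*5,x*5:(x+140)*5])
E
```

```text
[0.52778968 0.01217665 0.1579213 ] [ 0.  -0.2 -0.2  0.2 -0.1  0.2 -0.  -0.1 -0.2 -0.3 -0.  -0.7  0.5  0.4
  0.   0.4 -0.   0.  -0.   0.  -0.   0.  -0.  -0. ]
[0.5269171  0.00926669 0.17113423] [ 0.   0.   0.   0.   0.   0.   0.   0.   0.   0.   0.  -0.   0.   0.
  0.   0.   0.   0.2 -0.3 -0.5  0.4  0.4 -0.2 -0.3]
[0.52748076 0.01156108 0.16204586] [ 0.   0.1 -0.2  0.2  0.3  0.2  0.4  0.1 -0.1 -0.1  0.  -0.7  0.8  0.4
  0.3  0.6 -0.   0.3 -0.1  0.3  0.1  1.4 -0.8 -0. ]
top [245 151  12  40 222] [250.61261261 170.7027027 ]
top [252 193   8  10  46] [255.52173913 197.34782609]
top [ 70 245  47  47 452] [ 93.12831858 268.9159292 ]
top [113 290  33  31 294] [129.07142857 305.15986395]
top [236 345   9  14  35] [240.14285714 350.71428571]
side [253 201  15   8  76] [259.84210526 204.34210526]
side [212 203  39   9 224] [231.77678571 207.01339286]
side [384 307  31  37 427] [399.12412178 325.53395785]
side [340 338  50  46 794] [366.802267   362.47229219]
table bar len 0.30949592013504346
band,far pt [[0.51553636 0.00769824 0.02      ]
 [0.63531509 0.02830296 0.02      ]]
band side (top+sideface) [[0.51460551 0.00239693 0.02      ]]
[[-0.01241113 -0.00188515  0.02      ]
 [ 0.10912272 -0.00087518  0.02      ]] [[-0.0141851  -0.00696682  0.02      ]]
```

View pics/fit_top.png

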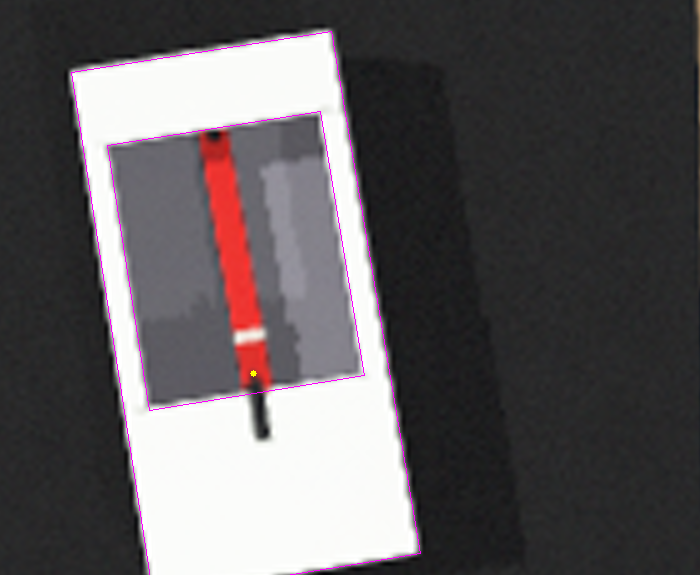

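View pics/fit_side.png

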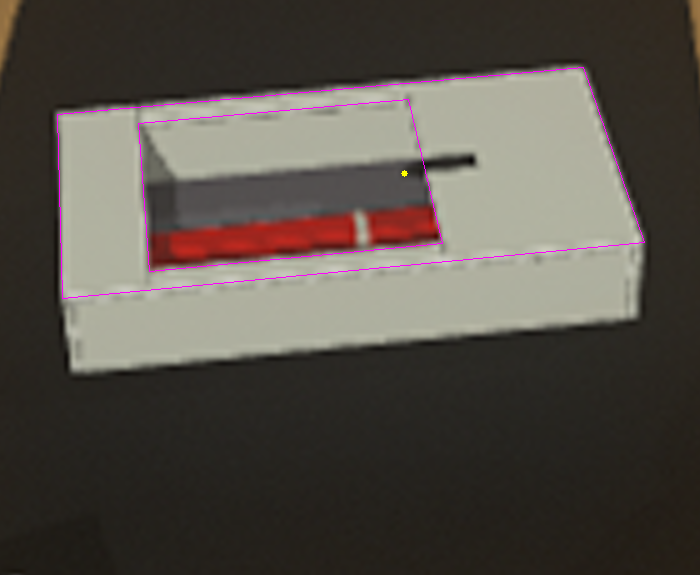

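```bash
cat >> h.py <<'E'
CP=np.array([.5275,.0116,.161])
def c2w(l):
    c,s=np.cos(CP[2]),np.sin(CP[2]); return np.atleast_2d(l)@np.array([[c,-s,0],[s,c,0],[0,0,1]]).T+[CP[0],CP[1],0]
def w2c(P):
    c,s=np.cos(CP[2]),np.sin(CP[2]); return (np.atleast_2d(P)-[CP[0],CP[1],0])@np.array([[c,-s,0],[s,c,0],[0,0,1]])
def tool(yaw,tilt,sgn=1):
    # bar frame with handle end raised by tilt; tool z = -bar z, tool x = sgn*bar y
    R=Ro.from_euler('z',yaw)*Ro.from_euler('y',-tilt)
    B=R.as_matrix(); z=-B[:,2]; x=sgn*B[:,1]
    return Ro.from_matrix(np.c_[x,np.cross(z,x),z]).as_rotvec()
E
python3 - <<'E'
from h import *
from bench import eyes,kin,manip
T=eyes.read_camera("top"); S=eyes.read_camera("side")
print(manip.get_t())
im=T["pixels"].astype(int); b,g,r=im[...,0],im[...,1],im[...,2]
red=(r>90)&(g<70)&(b<70); pts=[]
for v in range(154,202):
    u=np.where(red[v,235:265])[0]+235
    if len(u)>4: pts.append((u.mean(),v))
L=w2c(back(T,pts,.020)); k=np.polyfit(L[:,0],L[:,1],1); print("bar y in case = ",k, "yaw deg",np.degrees(np.arctan(k[0])))
# glue
for n,c,(x,y,w,h) in (("top",T,(215,80,40,40)),("side",S,(130,175,50,60))):
    cv2.imwrite(f"pics/glue_{n}.png",cv2.resize(c["pixels"][y:y+h,x:x+w],None,fx=8,fy=8,interpolation=cv2.INTER_CUBIC))
# orange cap triangulation, z=.125
for c in (T,S):
    i=c["pixels"].astype(int); m=(i[...,2]>170)&(i[...,1]>60)&(i[...,1]<140)&(i[...,0]<60)
    k2,l,st,ce=cv2.connectedComponentsWithStats(m.astype(np.uint8)); j=1+np.argmax(st[1:,4]); print(ce[j],st[j],back(c,ce[j],.12))
yaw=CP[2]+np.arctan(k[0])
for cx,z,t in ((68,.1165,0),(68,.0165,0),(42,.0165,0),(42,.06,.3),(145,.1,.3),(145,.25,.4),(120,.3,.4)):
    for s in (1,-1):
        p=c2w([cx/1e3,0,z])[0]; q=kin.ik(p,tool(yaw,t,s)); print(cx,z,t,s,None if q is None else np.round(q,2))
E
```

```text
0.3
bar y in case =  [ 0.01454475 -0.00158473] yaw deg 0.833293780396154
[231.71052632  93.05263158] [229  90   7   7  38] [[0.7953222  0.07504581 0.12      ]]
[146.84210526 190.        ] [144 188   7   5  19] [[0.796525   0.06622916 0.12      ]]
68 0.1165 0 1 [-0.04  0.67 -0.05  1.73  0.05  0.74  1.63]
68 0.1165 0 -1 [-0.47  0.77  0.68  1.74 -0.62  0.86 -0.91]
68 0.0165 0 1 [ 0.01  0.82 -0.13  1.78  0.19  0.55  1.5 ]
68 0.0165 0 -1 [-0.41  0.9   0.58  1.79 -0.75  0.68 -0.8 ]
42 0.0165 0 1 [ 0.01  0.8  -0.13  1.85  0.2   0.5   1.49]
42 0.0165 0 -1 [-0.4   0.87  0.54  1.87 -0.75  0.62 -0.78]
42 0.06 0.3 1 [ 0.05  0.67 -0.14  2.08  0.53  0.11  1.17]
42 0.06 0.3 -1 [-0.09  0.67  0.06  2.08 -0.68  0.11 -0.77]
145 0.1 0.3 1 [ 0.04  0.71 -0.17  1.77  0.23  0.38  1.46]
145 0.1 0.3 -1 [-0.38  0.76  0.51  1.79 -0.86  0.51 -0.7 ]
145 0.25 0.4 1 [-0.13  0.49  0.1   1.72 -0.18  0.55  1.83]
145 0.25 0.4 -1 [-0.45  0.54  0.6   1.73 -0.66  0.64 -0.9 ]
120 0.3 0.4 1 [-0.24  0.41  0.27  1.72 -0.27  0.65  1.91]
120 0.3 0.4 -1 [-0.46  0.45  0.6   1.72 -0.52  0.7  -1.01]
```

```bash
cat >> h.py <<'E'
YB=CP[2]+.0145
E
python3 - <<'E'
from h import *
from bench import eyes,kin,manip,move_gripper
g=c2w([.0675,-.0006,.16])[0]; r=tool(YB,0,1)
manip.movep(g,r); print(manip.get_t(), manip.get_tcp_pos(),g)
move_gripper(.034,40); print(manip.get_t(),manip.get_opening())
g[2]=.06; manip.line_to(g,feed=.15); print(manip.get_t(),manip.get_qpos(),manip.get_contact_force())
T=eyes.read_camera("top"); S=eyes.read_camera("side")
cv2.imwrite("pics/a.png",np.vstack([cv2.resize(T["pixels"][125:245,200:320],None,fx=2.4,fy=2.4,interpolation=cv2.INTER_CUBIC),cv2.resize(S["pixels"][130:250,180:300],None,fx=2.4,fy=2.4,interpolation=cv2.INTER_CUBIC)]))
E
```

```text
2.975 [0.59428676 0.02330433 0.16007774] [0.59422324 0.02182837 0.16      ]
3.525 0.03391830091817926
4.3417 [-7.37925915e-02  7.52779745e-01  6.48177152e-04  1.76197170e+00
 -7.19928993e-04  6.25083194e-01  1.67345681e+00] [0.82452533 0.16694644 1.45004852]
```

View pics/a.png

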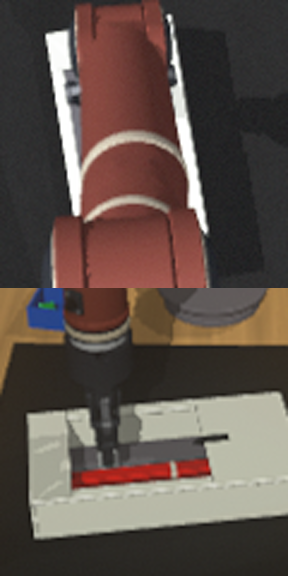

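```bash
python3 - <<'E'
from h import *
from bench import eyes,kin,manip,move_gripper
g=c2w([.0675,-.0006,.16])[0]
for z in (.026,.0175):
    g[2]=z; manip.line_to(g,feed=.12 if z>.02 else .03); f=manip.get_contact_force(); print(manip.get_t(),manip.get_tcp_pos(),f)
    if f[2]>6: break
T=eyes.read_camera("side")
cv2.imwrite("pics/b.png",cv2.resize(T["pixels"][150:240,180:320],None,fx=5,fy=5,interpolation=cv2.INTER_CUBIC))
E
```

```text
4.875 [0.59424792 0.02183983 0.02606588] [0.65568972 0.14264806 0.52555702]
5.3083 [0.5942068  0.02180567 0.01748437] [ 0.1107898  -0.64113623  0.00512209]
```

View pics/b.png

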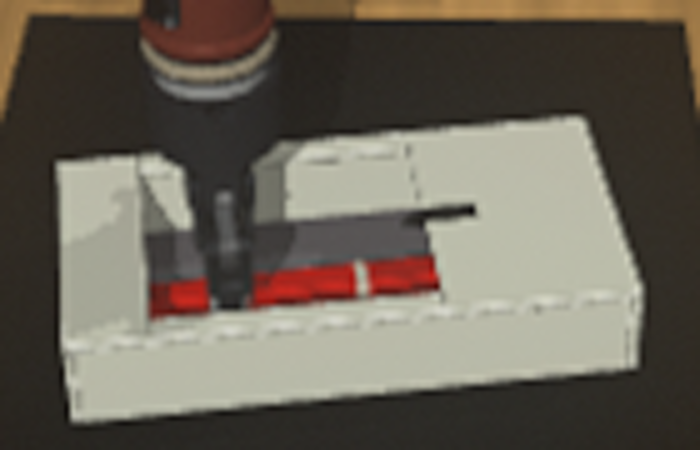

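```bash
cat >> h.py <<'E'
def overlay(c,bandc,name,by=YB):
    """draw predicted band box (bar y from bandc) and pointer tip on the side view"""
    R=Ro.from_euler('z',by-CP[2]).as_matrix()
    im=cv2.resize(c["pixels"],None,fx=7,fy=7,interpolation=cv2.INTER_CUBIC)
    q=lambda l:np.round((proj(c,c2w(l))+.5)*7-.5).astype(int)
    for pts in ([(-3,9,0),(3,9,0),(3,-9,0),(-3,-9,0)],[(-3,9,0),(3,9,0),(3,9,-16),(-3,9,-16)]):
        cv2.polylines(im,[q(np.array(pts)/1e3@R.T+bandc)],1,(255,0,255),1)
    cv2.circle(im,tuple(int(v) for v in q(np.array([-.038,0,.0585]))[0]),3,(0,255,255),-1)
    o=q(np.array([0.03,0,.03]))[0]; im=im[o[1]-250:o[1]+250,o[0]-330:o[0]+400]
    cv2.imwrite(name,im)
E
python3 - <<'E'
from h import *
from bench import eyes,kin,manip,move_gripper
S=eyes.read_camera("side"); overlay(S,[-.0125,-.0018,.020],"pics/c0.png")
move_gripper(.010,60); print(manip.get_t(),manip.get_opening(),manip.get_contact_force())
S=eyes.read_camera("side"); overlay(S,[-.0125,-.0018,.020],"pics/c1.png")
E
```

```text
5.6917 0.01600987600658572 [ 0.64492814 -1.0803131   3.06140766]
```

View pics/c0.png

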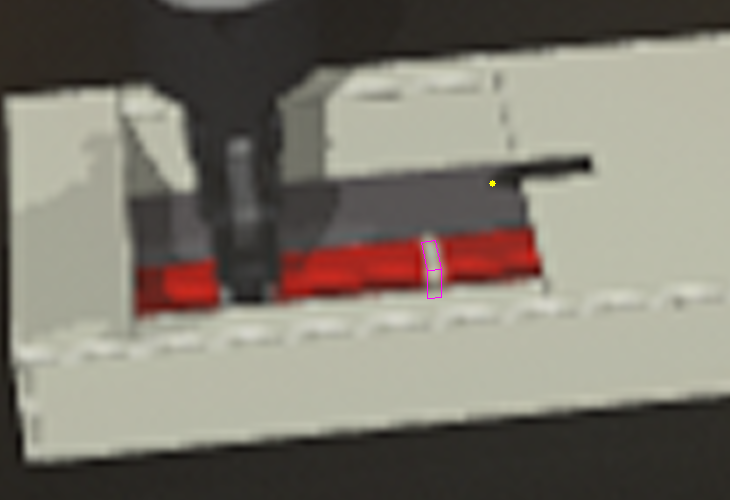

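View pics/c1.png

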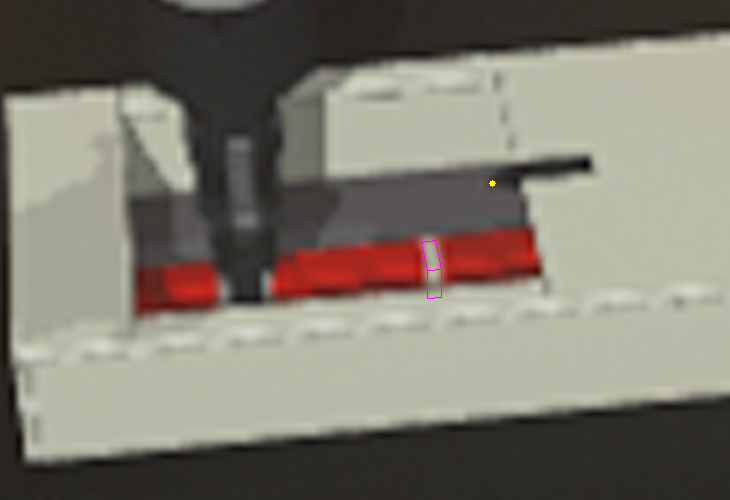

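```bash
python3 - <<'E'
from h import *
from bench import eyes,kin,manip,move_gripper
g=c2w([.0675-.0253,-.0006+.002,.0175])[0]
manip.line_to(g,feed=.05); print(manip.get_t(),manip.get_tcp_pos()-g,manip.get_contact_force(),manip.get_opening(),manip.get_qpos())
S=eyes.read_camera("side"); overlay(S,[-.038,0,.020],"pics/d.png")
E
```

```text
6.4 [-1.00197406e-03 -9.67544856e-05  3.65655923e-04] [-0.22252536  0.10081712  7.05502591] 0.016331855655234703 [-7.27065137e-02  7.94882012e-01 -5.54836110e-04  1.85508954e+00
  8.75278249e-04  4.93559163e-01  1.67240423e+00]
```

View pics/d.png

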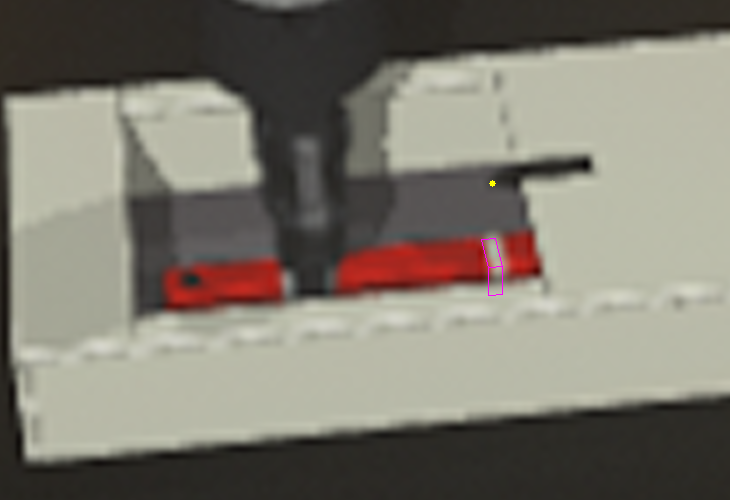

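```bash
python3 - <<'E'
from h import *
import h
from bench import eyes,manip
S=eyes.read_camera("side"); print(manip.get_t(),w2c(manip.get_tcp_pos()))
im=S["pixels"].astype(float)
for v in range(200,208):
    row=im[v,240:262]; print(v,row[:,1].astype(int)[:22])
# centroid of green excess on red bar rows
for pose in ([.5275,.0116,.161],[.5269,.0093,.171],[.5278,.0122,.158]):
    h.CP[:]=pose
    for bx in (-.036,-.038,-.040):
        print(pose,bx,proj(S,c2w([[bx,0,.020],[bx,.009,.020],[bx,.009,.012]])).round(2).tolist())
    print("tip",proj(S,c2w([-.038,0,.0585])).round(2),"hatch edge near",proj(S,c2w([[-.05,.065,.061],[-.05,-.065,.061]])).round(2).tolist())
E
```

```text
6.5 [[0.04124396 0.00145918 0.01787871]]
200 [61 65 65 65 61 69 82 85 84 84 84 85 85 84 85 85 85 85 84 85 84 84]
201 [65 70 70 70 63 78 86 85 86 86 86 87 85 86 86 86 86 86 85 86 95 95]
202 [ 65  71  70  70  72  83  87  87  79  78  74  75  74  73  73  72  72  70
  67  86 136 132]
203 [ 63  67  64  64  71  72  72  71  59  52  49  49  44  44  45  42  42  39
  37  67 158 167]
204 [ 52  52  47  46  46  42  40  37  37  38  39  38  39  39  40  39  39  39
  38  31 151 179]
205 [ 39  39  39  37  39  38  38  38  39  39  40  41  40  39  41  40  39  40
  38  34 128 174]
206 [ 38  37  38  38  38  38  38  39  39  40  41  41  42  40  41  40  39  40
  39  34  91 175]
207 [ 39  40  40  41  43  41  40  39  39  42  41  41  41  40  40  40  38  38
  37  34  80 152]
[0.5275, 0.0116, 0.161] -0.036 [[259.69, 204.24], [260.13, 206.27], [260.12, 208.29]]
[0.5275, 0.0116, 0.161] -0.038 [[260.36, 204.18], [260.8, 206.21], [260.8, 208.23]]
[0.5275, 0.0116, 0.161] -0.04 [[261.04, 204.12], [261.48, 206.14], [261.47, 208.17]]
tip [[260.38 194.22]] hatch edge near [[268.04, 208.23], [261.25, 179.33]]
[0.5269, 0.0093, 0.171] -0.036 [[259.89, 203.64], [260.36, 205.66], [260.35, 207.69]]
[0.5269, 0.0093, 0.171] -0.038 [[260.56, 203.58], [261.03, 205.6], [261.03, 207.62]]
[0.5269, 0.0093, 0.171] -0.04 [[261.23, 203.51], [261.71, 205.53], [261.7, 207.55]]
tip [[260.59 193.63]] hatch edge near [[268.46, 207.53], [261.22, 178.77]]
[0.5278, 0.0122, 0.158] -0.036 [[259.59, 204.4], [260.02, 206.43], [260.01, 208.46]]
[0.5278, 0.0122, 0.158] -0.038 [[260.26, 204.34], [260.69, 206.37], [260.69, 208.39]]
[0.5278, 0.0122, 0.158] -0.04 [[260.94, 204.28], [261.37, 206.31], [261.36, 208.33]]
tip [[260.28 194.38]] hatch edge near [[267.87, 208.42], [261.22, 179.48]]
```

```bash
python3 - <<'E'
from h import *
from bench import eyes,manip
S=eyes.read_camera("side")
im=S["pixels"].astype(float)[...,1]
for v in range(203,210):
    row=im[v,255:268].copy(); w=np.clip(row-45,0,None); w[9:]=0; print(v,row.astype(int),"cent",(w*np.arange(255,268)).sum()/max(w.sum(),1))
E
```

```text
203 [ 42  41  39  36  66 158 166  94  35  41  38  34 165] cent 260.6513157894737
204 [ 39  42  39  38  31 150 179 109  39  38  40  33 134] cent 260.8646864686469
205 [ 38  40  41  38  34 129 174 127  58  40  41  36  82] cent 261.0779220779221
206 [ 41  39  40  39  35  91 175 145  70  37  41  37  51] cent 261.3455149501661
207 [ 39  41  39  38  34  79 152 125  57  33  33  31  32] cent 261.30042918454933
208 [ 32  32  32  32  32  69 108 104  77  97 102 131 138] cent 261.5561797752809
209 [134 142 136 134 133 144 155 159 150 165 169 189 198] cent 259.18480725623584
```

```bash
python3 - <<'E'
from h import *
from bench import eyes,manip
g=c2w([.0422+.0012,.0014,.0175])[0]
manip.line_to(g,feed=.02); manip.wait(.6); print(manip.get_t(),w2c(manip.get_tcp_pos()),manip.get_contact_force(),manip.get_joint_vel().round(4))
S=eyes.read_camera("side")
im=S["pixels"].astype(float)[...,1]
for v in range(203,208):
    row=im[v,255:268].copy(); w=np.clip(row-45,0,None); w[9:]=0; print(v,"cent",(w*np.arange(255,268)).sum()/max(w.sum(),1))
E
```

```text
7.4 [[0.04122203 0.00146173 0.01786451]] [-2.00745868  0.13066455  9.56980966] [ 0.0005  0.0008  0.0009  0.0008 -0.0011 -0.0006 -0.0001]
203 cent 260.6523178807947
204 cent 260.85526315789474
205 cent 261.078431372549
206 cent 261.34
207 cent 261.30172413793105
```

```bash
python3 - <<'E'
from h import *
from bench import eyes,manip
g=c2w([.0422+.0012,.0014,.0179])[0]
manip.line_to(g,feed=.02); manip.wait(.3); print(manip.get_t(),w2c(manip.get_tcp_pos()),manip.get_contact_force())
S=eyes.read_camera("side")
im=S["pixels"].astype(float)[...,1]
for v in range(203,208):
    row=im[v,255:268].copy(); w=np.clip(row-45,0,None); w[9:]=0; print(v,"cent",(w*np.arange(255,268)).sum()/max(w.sum(),1))
E
```

```text
8.0 [[0.04120252 0.00145785 0.01785665]] [-2.83674645 -0.0995099   6.42465805]
203 cent 260.6600660066007
204 cent 260.85901639344263
205 cent 261.07516339869284
206 cent 261.34
207 cent 261.3103448275862
```

```bash
python3 - <<'E'
from h import *
from bench import eyes,manip
g=c2w([.0450,.0014,.0181])[0]
manip.line_to(g,feed=.02); manip.wait(.8); print(manip.get_t(),w2c(manip.get_tcp_pos()),manip.get_contact_force())
S=eyes.read_camera("side"); overlay(S,[-.038,0,.020],"pics/e.png")
im=S["pixels"].astype(float)[...,1]
for v in range(203,208):
    row=im[v,255:268].copy(); w=np.clip(row-45,0,None); w[9:]=0; print(v,"cent",(w*np.arange(255,268)).sum()/max(w.sum(),1))
E
```

```text
9.1 [[0.04256866 0.00142743 0.01786495]] [-3.40552622  0.30553629  7.27895853]
203 cent 260.1212121212121
204 cent 260.3978102189781
205 cent 260.6623794212219
206 cent 260.85714285714283
207 cent 260.8357142857143
```

```bash
cat >> h.py <<'E'
OFF=np.array([.1706,0,.0139])
def bartcp(B,tilt,yaw=YB):
    return B+(Ro.from_euler('z',yaw)*Ro.from_euler('y',-tilt)).apply(OFF)
ux=np.array([np.cos(YB),np.sin(YB),0]); uz=np.array([0,0,1.])
E
python3 - <<'E'
from h import *
from bench import eyes,manip,kin
p=np.array(manip.get_tcp_pos()); B0=p-Ro.from_euler('z',YB).apply(OFF); print(w2c(B0))
np.save("B0.npy",B0)
d=lambda s:B0+.003*uz+s*(np.cos(.27)*ux+np.sin(.27)*uz)
for B,t in ((B0+.002*uz,.09),(B0+.003*uz,.18),(d(0),.27),(d(.06),.27),(d(.115),.27),(d(.115)+.17*uz,.27)):
    q=kin.ik(bartcp(B,t),tool(YB,t,1)); print(w2c(B)[0].round(4),t,None if q is None else q.round(2))
E
```

```text
[[-0.12801082 -0.00105116  0.00397321]]
[-0.128  -0.0011  0.006 ] 0.09 [-0.06  0.74 -0.01  1.93 -0.    0.38  1.68]
[-0.128  -0.0011  0.007 ] 0.18 [-0.04  0.7  -0.03  2.   -0.01  0.26  1.69]
[-0.128  -0.0011  0.007 ] 0.27 [-0.02  0.65 -0.05  2.08 -0.01  0.14  1.7 ]
[-0.0702 -0.0002  0.023 ] 0.27 [-0.04  0.68 -0.04  1.92 -0.01  0.28  1.69]
[-0.0172  0.0006  0.0376] 0.27 [-0.06  0.71 -0.03  1.76 -0.02  0.4   1.68]
[-0.0172  0.0006  0.2076] 0.27 [-0.06  0.51 -0.02  1.58 -0.02  0.78  1.68]
```

View pics/e.png

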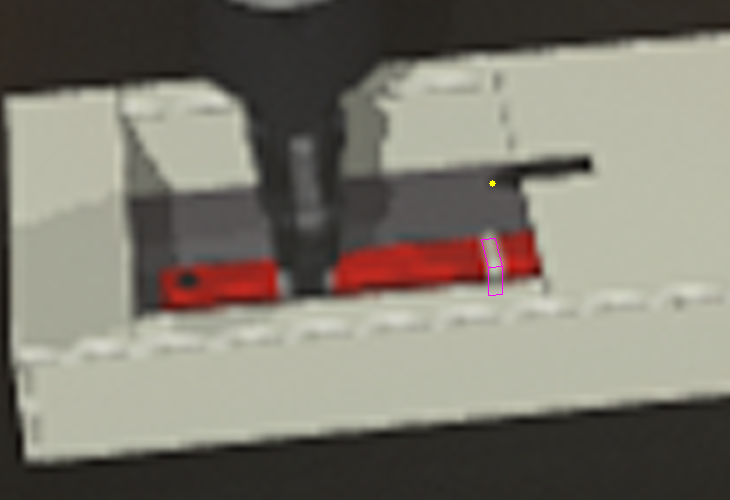

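The band now lies under the pointer tip: it is at about (492,255) in the crop, inside the drawn box, with the tip at (492,183). The handle end at (162,290) is clear of the hatch's far edge, so I'll pause briefly and then tilt.

```bash
python3 - <<'E'
from h import *
from bench import eyes,manip,kin
B0=np.load("B0.npy"); manip.wait(.5)
for B,t in ((B0+.002*uz,.09),(B0+.003*uz,.18),(B0+.003*uz,.27)):
    manip.line_to(bartcp(B,t),tool(YB,t,1),feed=.06)
    print(manip.get_t(),(manip.get_tcp_pos()-bartcp(B,t)).round(4),manip.get_contact_force(),manip.get_torque(),manip.get_opening())
    if np.linalg.norm(manip.get_contact_force())>15: break
S=eyes.read_camera("side"); cv2.imwrite("pics/f.png",cv2.resize(S["pixels"][140:240,170:320],None,fx=5,fy=5,interpolation=cv2.INTER_CUBIC))
E
```

```text
10.0917 [-0.0007 -0.0001 -0.0005] [ 0.24392335  0.40902184 -0.97968053] [-0.03046211  0.05330626 -0.03924786] 0.016197322197552103
10.5167 [ 0.0003  0.0001 -0.0003] [ 1.02766926 -0.22935771 -0.88514454] [ 0.04819707  0.22286866 -0.00910616] 0.01618227839926674
10.925 [ 0.0006  0.0001 -0.0002] [-0.39619431  0.06511663 -0.50548822] [-0.05980041  0.27959617  0.00796129] 0.01639089356142953
```

View pics/f.png

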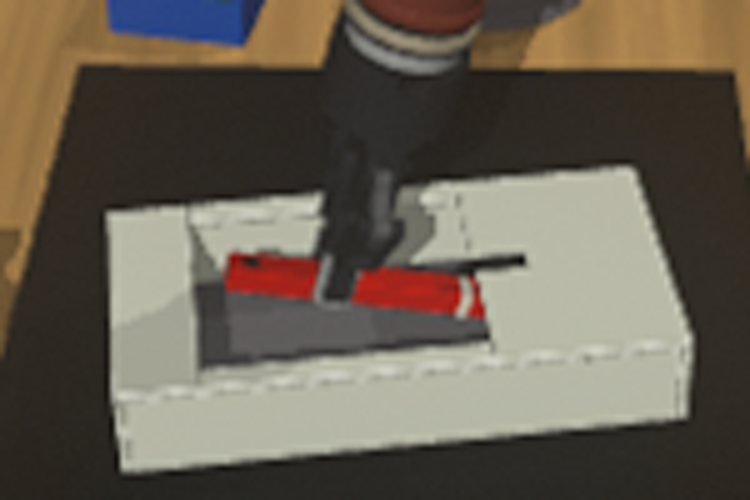

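The bar tilted cleanly, with its handle end at (228,270) and no contact force. Next I'll draw it out along its own axis.

```bash
python3 - <<'E'
from h import *
from bench import eyes,manip,kin
B0=np.load("B0.npy"); t=.27
d=lambda s:B0+.003*uz+s*(np.cos(t)*ux+np.sin(t)*uz)
for s in (.03,.06,.09,.118):
    manip.line_to(bartcp(d(s),t),tool(YB,t,1),feed=.08); f=manip.get_contact_force()
    print(manip.get_t(),(manip.get_tcp_pos()-bartcp(d(s),t)).round(4),f,manip.get_opening())
    if np.linalg.norm(f)>12: break
S=eyes.read_camera("side"); cv2.imwrite("pics/g.png",cv2.resize(S["pixels"][130:240,150:320],None,fx=4.5,fy=4.5,interpolation=cv2.INTER_CUBIC))
E
```

```text
11.5 [-0.0004  0.     -0.0004] [-0.14481711 -0.06635163 -0.50261701] 0.016392966648646784
12.025 [-0.0008 -0.0002 -0.0004] [ 0.22948871 -0.01137403 -0.31768939] 0.016196331711662952
12.55 [-0.0009 -0.0001 -0.0004] [-0.60421321 -0.19109966 -1.48333229] 0.016084432625962937
13.05 [-0.0009 -0.0002 -0.0005] [-0.1856647   0.47285223 -0.90719338] 0.016175479815784453
```

View pics/g.png

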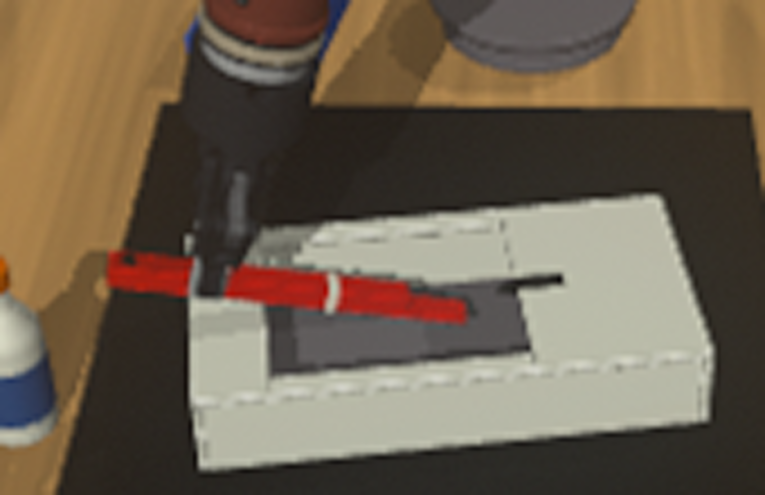

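The blade end at (466,312) is out of the pocket and past the pointer tip, and the glue at (20,350) is well clear. Now I'll lift straight up.

```bash
python3 - <<'E'
from h import *
from bench import eyes,manip,kin
p=np.array(manip.get_tcp_pos())
for dz,fd in ((.05,.08),(.19,.14)):
    manip.line_to(p+dz*uz,feed=fd); print(manip.get_t(),manip.get_tcp_pos(),manip.get_contact_force(),manip.get_opening())
manip.wait(.8); print(manip.get_joint_vel().round(3))
S=eyes.read_camera("side");T=eyes.read_camera("top")
cv2.imwrite("pics/h.png",S["pixels"]); cv2.imwrite("pics/ht.png",T["pixels"])
B=np.array(manip.get_tcp_pos())-(Ro.from_euler('z',YB)*Ro.from_euler('y',-.27)).apply(OFF); print("blade end",B)
E
```

```text
13.8667 [0.66993573 0.03766749 0.14644346] [-0.38637329 -0.35584616 -0.94953971] 0.016390766224681594
15.0167 [0.66966732 0.03766233 0.28537619] [-0.92542151  0.37202929 -0.64843543] 0.0166756950290255
[ 0.001 -0.001  0.    -0.    -0.     0.002 -0.002]
blade end [0.51212675 0.00965569 0.22788887]
```

View pics/h.png

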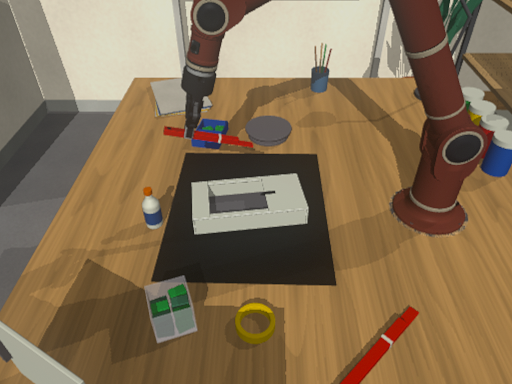

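View pics/ht.png

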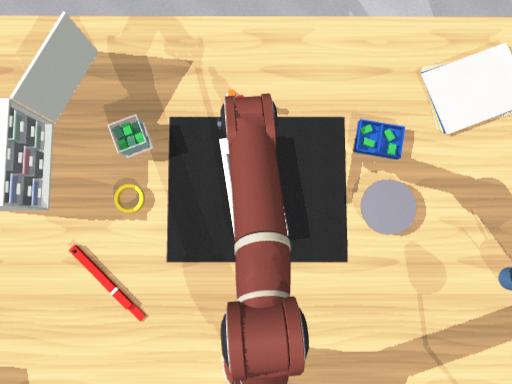

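```bash
python3 - <<'E'
from h import *
from bench import eyes,manip
S=eyes.read_camera("side"); R=Ro.from_euler('z',YB)*Ro.from_euler('y',-.27)
B=np.array(manip.get_tcp_pos())-R.apply(OFF)
print(proj(S,np.array([B,B+R.apply([.23,0,0])])),manip.get_t(),manip.get_contact_force())
manip.job_done()
E
```

```text
[[252.00496933 145.93142231]
 [163.1177547  133.24603293]] 15.9667 [ 0.01553727  0.61439538 -0.68313061]
the job is handed in; nothing more can be done
```

I drew the smaller red bar (230 mm) out of the case and handed the job in at about 16 s, with the bar still in the gripper. The other red bar, on the table, measured about 310 mm and was left alone.

**Slide:** I slid the bar flat towards the robot. It went about 1 mm past the pointer tip, so I nudged it back away from the robot. The two earlier nudges did not move it, probably because of friction. The band then measured within about 0.5 mm of the tip in the side view, and I paused there for about a second. The arm blocked the top view, so I checked this from the side camera only. The two cameras place the case about 2 mm apart across its width, so the sideways alignment is less certain.

**Lift:** I tilted the bar about 15°, drew it out along its own axis, and lifted it straight up. The contact force stayed below 2 N at each check during this. It was up to about 10 N, mostly downwards, while the bar was on the case floor.

**Last checks:**
- **Bar:** it was still, and its lowest point was about 0.23 m up, roughly 0.17 m above the top of the case. Its ends in the side view matched the predicted positions within about 1 pixel, so it had not slipped.
- **Grip:** the gripper opening read 16 mm throughout, against the bar's 18 mm width. I did not find the cause, but the hold was steady.
- **Other objects:** the cube, turntable, tape, tray and glue all looked unmoved.

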